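Hang the second dip basket on the drain trolley and run the trolley over the drip tray

TASK

Hang the dip basket that stands on the bench, with its collet in it, on the free outer part of the trolley's hook in front of the basket that already hangs there, and bring the loaded trolley over the drip tray: hold its thumb catch down and slide it along the rail to the drip-tray end, where the catch must spring up and lock. The first basket must not come off the hook, both collets must stay in their baskets, and do not knock over the spirit bottle.

Things in the scene. Friction and masses are not known exactly. Their poses are not given: they have to be found in the camera images.
- basket_2_grip (a point): Centre of the upright square wooden grip (14 x 14 x 44 mm) on top of the dip basket on the bench, 118 mm above the basket's underside. Below the grip a roof-shaped steel strip bail (10 mm wide in x), ridge inside at 94 mm; its legs (y = +-27 mm) go down to the tray. Axes: x through the bail opening, within 0.35 rad of world x at start; y along the bail; z up. The basket is symmetric. 0.12 kg.
- basket_1_grip (a point): The same point on the like basket that already hangs by its ridge on the inner part of the hook, 17 to 25 mm out from the arm's root, held only by its weight. Side by side the two grips need at least 40 mm between centres, so the second basket belongs about 65 to 75 mm out from the arm's root.
- basket_2_tray (a point): Middle of that basket's open wire tray, 20 mm above its underside, 98 mm below the grip's centre. Tray 32 (x) x 52 (y) x 28 mm tall. The bail's opening, through which the hook passes along x, is 54 mm wide up to 74 mm above the underside and then narrows as a roof to the ridge at 94 mm; the collet's top is at 39 mm. The basket is 140 mm tall in all.
- basket_1_tray (a point): The same point in the hanging basket's tray.
- collet_2_mid (a point): Centre of the loose steel collet (19 mm across, 37 mm tall, 0.03 kg) that stands in the bench basket.
- collet_1_mid (a point): Centre of the loose steel collet (24 mm across, 37 mm tall) that stands in the hanging basket.
- hook (a point): Root of the hook arm, on its axis, at the grey trolley's front face, 152 mm above the bench; moves with the trolley. The arm (9 mm bar) runs level along this frame's -x for 91 mm, then turns up: its round tip reaches 105 mm out and 15.5 mm above the axis. Axes: x opposite to the arm, y along the rail (drip tray towards -y), z up. A hung basket has its grip centre 30 mm above the arm's axis.
- catch_top (a point): Centre of the top of the thumb catch: a round steel button, 24 mm across, on top of the trolley, 195 mm above the bench when up, 8.5 mm above the trolley's top. Across the trolley stands a ledge, 9 mm higher than the raised button, its face 33 mm from the button's centre on the drip-tray side (-y of the hook's frame): what presses the button may also push against the ledge.
- trolley (a joint): Slide of the trolley along the rail (m): 0 at the loading end, 0.110 at the drip-tray end (0.111 is the end stop); it grows along -y of the hook's frame. Slides with about 1 N once the catch is held down; locked at 0 and at 0.110 by a lug of the catch in a notch with 2 mm of play either way.
- catch (a joint): How far the thumb catch is pressed (m): 0 up, 0.007 fully down. The lug is free of its notch below 0.0045. Spring: 2.5 N to start, 5.3 N fully down; it springs up by itself in a notch, and stays down (about 0.0045) between the notches.
- bottle_mid (a point): Mid-height of the small chromed spirit bottle (33 mm across, 88 mm tall) that stands on the bench in front of the lathe's end. Not part of the job. Beyond it, to the left, the lathe's black upright lever reaches 270 mm above the bench: cross the lathe higher than that.
Mind the look-alikes: they are no part of the job. Leave any yellow look-alike of the part that bears collet_1_mid alone.

How it is judged:
By the outcome, as a careful person would: the job done as asked, in the order asked, and still so for the second after the job is handed in, with the robot touching nothing.
It also fails if it takes over 56 s, if anything falls off the work surface, if the arm or the gripper's body presses on something with over 40 N, if the wrist force passes 120 N, or if a joint passes its speed limit or range.

ROBOT

A 6-joint arm with a two-finger parallel gripper is mounted at the origin on a cart in front of the work surface, level with it; the furniture and walls round the work are solid. World frame = base frame: x ahead of the robot, y to its left, z up, the work surface at z = 0. Lengths are in m, angles in rad, forces in N, time in s.
With the tool pointing down it reaches from about 0.275 to 0.825 m from the base axis. Payload 4.9 kg.
Tool frame: the origin (TCP) lies midway between the tips of the shut fingers; the grasp point (between the pads) lies 19 mm behind it (bot.grip_depth is the distance from the TCP to the grasp point, in m); y points along the fingers, x is the direction in which the jaws open and shut, and the axes are right-handed (so a half turn about y gives the same grasp; the last joint's range is limited). The gripper opens to 85 mm and grips with 20 to 120 N. Pads are 22 mm wide; open, the fingers measure 114 mm over their backs; the gripper's body (76 mm by 85 mm) begins 54 mm behind the grasp point. The pads swing forward as they close: fully open they stand 13 mm farther back than shut.
Start: joints at [1.069, 0.326, -0.193, 1.052, 0, 1.437], TCP at [0.198, 0.513, 0.231] pointing down, gripper open.
Joint ranges: [-2.65, 2.65], [-0.97, 1.79], [-1.3, 1.35], [-1.93, 2.1], [-1.47, 1.37], [-3.14, 3.14]. Speed limits (rad/s): [2.57, 2.57, 3.14, 3.14, 3.14, 3.14].

INTERFACE

Orientations are given as a unit quaternion [w, x, y, z].
In Python, from cell import bot gives the robot as it stands. Calls block until the motion is done:
- bot.move_pose(position, orientation): joint-space move of the TCP to a pose.
- bot.move_linear(position, speed=0.15, rotation=None, until_force=None): straight line of the TCP; rotation=None keeps the orientation; speed is the mean speed in m/s. With until_force (N) it stops when the force on the tool has changed by that much, and returns True; else False.
- bot.goto_joints(angles): joint-space move.
- bot.set_gripper(opening, grasp_force=None): opening from 0.0 (shut) to 1.0 (fully open); grasp_force is the grip in N (None keeps the last); returns when the fingers have stopped.
- bot.wait(seconds).
- bot.solve_ik(position, orientation): joint angles nearest the present ones, or None.
- bot.camera(name): name is "side" or "top"; returns the picture (480x640x3 uint8, red, green, blue); there is no depth.
- bot.calibration(name): a dict with "mtx" (3x3 intrinsics, pixels), "extrinsics" (4x4, takes a point from world to camera coordinates). Camera axes: x right, y down, z forward; pixel columns grow to the right and rows downward; lengths in m; the calibration is good to about 2 mm. A picture is of the moment at which its call begins. calibration takes no time and is no camera call.
A pose or a line that the arm cannot do raises bot.PlanningError and nothing moves.
- bot.close_job(): hands the job in, once; it reports no verdict.
Trained networks look in the newest picture that a camera, given by its name, has taken for a name from the list of things; names that differ only in an ending like _2 or _b are one class to them, and where a whole thing is asked for, a point or a joint stands for the part that bears it (a point fixed in the world has none). Each returns a list of dicts, best first, with "confidence" (0 to 1); they miss things now and then, are a little off and sometimes report something else, mostly with a low value. They report only what shows in the picture. A call takes as long as a camera call. They do not tell look-alikes from the thing itself.
- bot.search_frame(camera, thing): "bbox" ([left, top, width, height] in pixels, round what is visible of it).
Readings, each from a call of its own:
- bot.read_clock(): time.
- bot.read_joint_positions(): joint angles.
- bot.read_joint_vel(): joint speeds.
- bot.read_joint_efforts(): joint torques, N m.
- bot.read_position(): TCP position.
- bot.read_tool_rot(): TCP orientation.
- bot.read_ft_force(): force on the tool from outside, world axes, zero at the start.
- bot.read_moment(): the same for the moment, N m.
- bot.read_gripper_width(): opening from 0.0 (shut) to 1.0 (fully open).
Only numpy, scipy, OpenCV 4.12 (cv2) and the standard library are available. Lean on these libraries where they do the work, as an engineer would, in place of code of your own. Each camera call takes 0.05 s, during which the arm holds its last target.

## Working session

There is one attempt and no reset: what is moved stays moved. The work goes in short steps, each a Python script; the robot and the scene stay as the last script left them, time stands still between calls to the robot, and variables do not carry over. Pictures are saved under pics/ and viewed, and the job is handed in when it is done.

```bash
mkdir -p pics; ls; python3 - <<'E'
from cell import bot
import cv2
for n in("side","top"):
    im=bot.camera(n); cv2.imwrite(f"pics/{n}0.png",im[:,:,::-1])
    c=bot.calibration(n); print(n,c["mtx"].tolist(),c["extrinsics"].round(4).tolist())
    for t in("basket_2_grip","basket_2_tray","collet_2_mid","hook","catch_top","bottle_mid","trolley"):
        print(t,[(d["bbox"],round(d["confidence"],2)) for d in bot.search_frame(n,t)])
print(bot.read_clock(),bot.read_position(),bot.read_tool_rot())
E
```

```text
pics
side [[617.4323434082844, 0.0, 324.01729482836237], [0.0, 617.4323434082844, 233.67548762267086], [0.0, 0.0, 1.0]] [[0.8885, -0.4586, -0.0146, -0.4475], [-0.2869, -0.5304, -0.7977, 0.2425], [0.3581, 0.713, -0.6028, 0.81], [0.0, 0.0, 0.0, 1.0]]
basket_2_grip [([299.1, 303.7, 33.3, 91.6], 0.58), ([221.4, 231.0, 23.7, 46.6], 0.3)]
basket_2_tray [([300.3, 303.3, 30.9, 90.6], 0.56)]
collet_2_mid [([310.0, 361.0, 5.7, 20.7], 0.47)]
hook [([282.0, 169.8, 98.6, 59.5], 0.67), ([221.0, 230.4, 22.5, 46.0], 0.33)]
catch_top [([344.3, 172.4, 21.9, 8.3], 0.49)]
bottle_mid [([220.7, 229.1, 21.3, 49.0], 0.7)]
trolley [([284.7, 170.8, 95.7, 57.5], 0.86)]
top [[457.39585008566337, 0.0, 322.248855603325], [0.0, 457.39585008566337, 231.57219320300948], [0.0, 0.0, 1.0]] [[-0.0163, -0.9999, 0.0055, -0.0154], [-0.9893, 0.0153, -0.1451, 0.4994], [0.145, -0.0078, -0.9894, 0.9209], [0.0, 0.0, 0.0, 1.0]]
basket_2_grip [([368.5, 263.5, 29.9, 18.2], 0.85)]
basket_2_tray [([365.8, 265.5, 36.1, 16.4], 0.61)]
collet_2_mid []
hook [([281.6, 170.3, 41.6, 80.0], 0.69)]
catch_top [([291.7, 174.7, 5.9, 12.1], 0.62), ([242.4, 273.5, 17.5, 17.0], 0.49)]
bottle_mid [([293.6, 200.2, 26.9, 22.2], 0.73), ([241.8, 271.6, 18.3, 20.8], 0.59)]
trolley [([280.0, 168.2, 41.5, 83.8], 0.93)]
0.8 [0.19774871 0.5132319  0.23130266] [-0.58299994  0.58300694  0.40013058 -0.40013684]
```

View pics/side0.png

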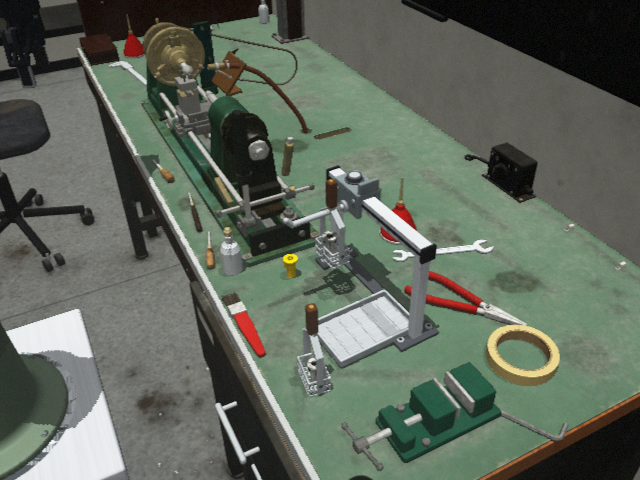

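View pics/top0.png

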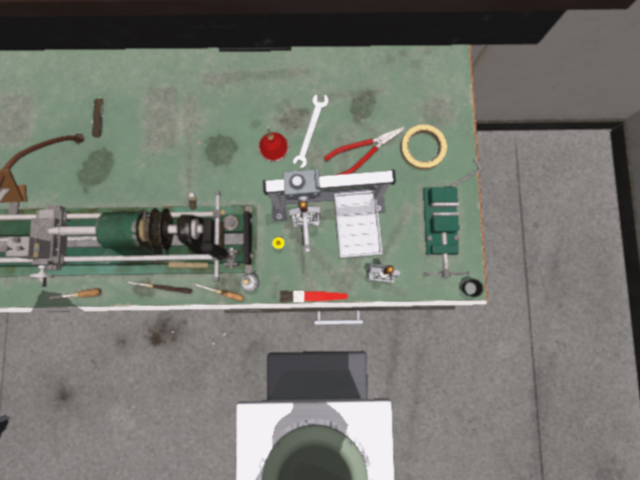

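```bash
python3 - <<'E'
import cv2
a=cv2.imread("pics/side0.png")[150:410,200:420]; cv2.imwrite("pics/side0c.png",cv2.resize(a,None,fx=2.3,fy=2.3,interpolation=cv2.INTER_CUBIC))
a=cv2.imread("pics/top0.png")[150:300,220:420]; cv2.imwrite("pics/top0c.png",cv2.resize(a,None,fx=4,fy=4,interpolation=cv2.INTER_CUBIC))
E
```

```text
(no output)
```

View pics/side0c.png

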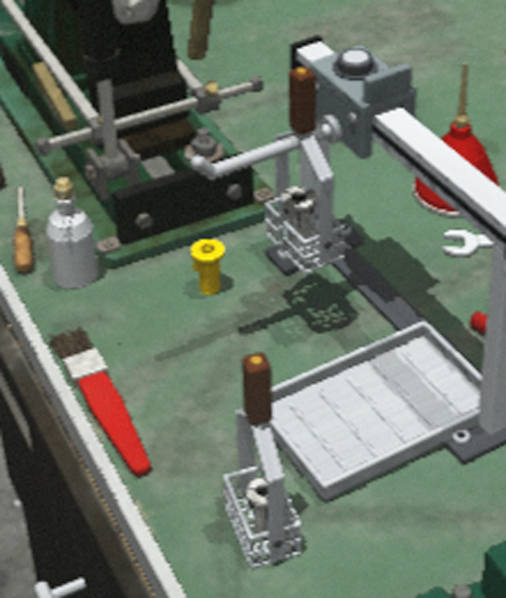

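View pics/top0c.png

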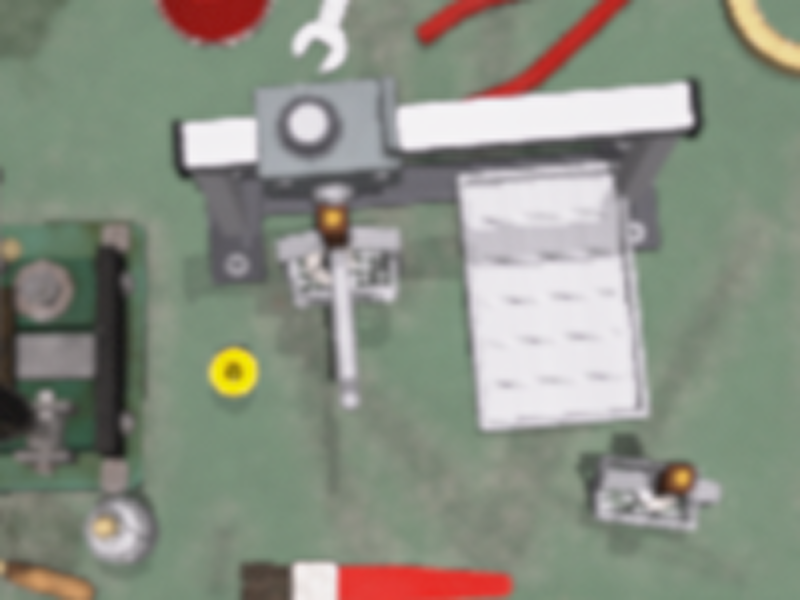

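```bash
cat > h.py <<'E'
import numpy as np,cv2
from cell import bot
from scipy.spatial.transform import Rotation as R
C={n:bot.calibration(n) for n in("side","top")}
def ray(n,u,v):
    c=C[n];E=c["extrinsics"];d=E[:3,:3].T@np.linalg.solve(c["mtx"],[u,v,1.]);o=-E[:3,:3].T@E[:3,3];return o,d/np.linalg.norm(d)
def pz(n,u,v,z):
    o,d=ray(n,u,v);return o+d*(z-o[2])/d[2]
def tri(s,t):
    P=[C[n]["mtx"]@C[n]["extrinsics"][:3] for n in("side","top")]
    X=cv2.triangulatePoints(P[0],P[1],np.array(s,float).reshape(2,1),np.array(t,float).reshape(2,1)).ravel();return X[:3]/X[3]
def proj(n,p):
    c=C[n];q=c["mtx"]@(c["extrinsics"]@np.append(p,1))[:3];return q[:2]/q[2]
def snap(n,f,box=None,k=1):
    im=bot.camera(n)[:,:,::-1]
    if box: im=im[box[1]:box[3],box[0]:box[2]]
    cv2.imwrite(f,cv2.resize(im,None,fx=k,fy=k,interpolation=cv2.INTER_CUBIC))
E
python3 - <<'E'
from h import *
np.set_printoptions(precision=4,suppress=True)
sc=lambda x,y:(x/2.3+200,y/2.3+150)
tc=lambda x,y:(x/4+220,y/4+150)
for nm,s,t,z in [("grip top",(257,360),(681,478),.140),("button",(354,62),(307,126),.195),("hooktip",(203,165),(349,397),.165),("grip1top",(302,72),(333,219),.204),("bottlecap",(63,186),(101,526),.088),("yellow",(208,246),(233,372),.037)]:
    print(nm,"tri",tri(sc(*s),tc(*t)),"top",pz("top",*tc(*t),z),"side",pz("side",*sc(*s),z))
print("rail",[pz("top",*tc(*p),.17) for p in((180,172),(690,130),(180,124),(690,83))])
print("arm", pz("top",*tc(334,190),.152),pz("top",*tc(345,380),.152))
print("tray2 near", pz("top",*tc(597,520),.02),pz("top",*tc(692,528),.02), "leg tops?", )
E
```

```text
grip top tri [ 0.4123 -0.147   0.1397] top [ 0.4113 -0.1466  0.14  ] side [ 0.4127 -0.1475  0.14  ]
button tri [0.5676 0.0218 0.1906] top [0.5661 0.0217 0.195 ] side [0.5642 0.0156 0.195 ]
hooktip tri [0.4506 0.0049 0.1598] top [0.4485 0.0052 0.165 ] side [ 0.4487 -0.0019  0.165 ]
grip1top tri [0.5233 0.01   0.2028] top [0.5221 0.0103 0.204 ] side [0.523  0.0083 0.204 ]
bottlecap tri [0.3963 0.1296 0.0809] top [0.3956 0.1286 0.088 ] side [0.3939 0.1202 0.088 ]
yellow tri [0.4772 0.0682 0.0393] top [0.4763 0.0688 0.037 ] side [0.4789 0.0707 0.037 ]
rail [array([0.552 , 0.0808, 0.17  ]), array([ 0.5682, -0.1521,  0.17  ]), array([0.5744, 0.0808, 0.17  ]), array([ 0.5903, -0.153 ,  0.17  ])]
arm [0.5466 0.0114 0.152 ] [0.4578 0.0073 0.152 ]
tray2 near [ 0.3973 -0.1203  0.02  ] [ 0.3923 -0.17    0.02  ] leg tops?
```

```bash
python3 - <<'E'
import cv2
a=cv2.imread("pics/side0.png")[290:400,285:345]; cv2.imwrite("pics/s2.png",cv2.resize(a,None,fx=5.4,fy=5.4,interpolation=cv2.INTER_CUBIC))
a=cv2.imread("pics/top0.png")[250:295,355:410]; cv2.imwrite("pics/t2.png",cv2.resize(a,None,fx=12,fy=12,interpolation=cv2.INTER_CUBIC))
E
```

```text
(no output)
```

View pics/s2.png

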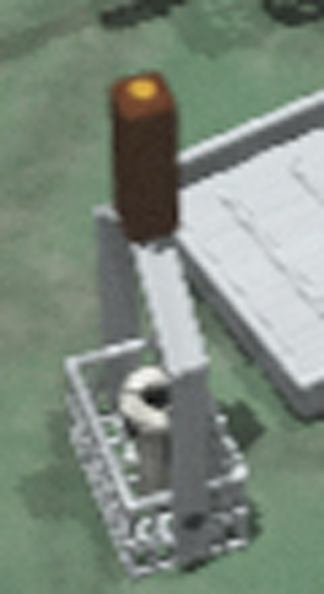

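View pics/t2.png

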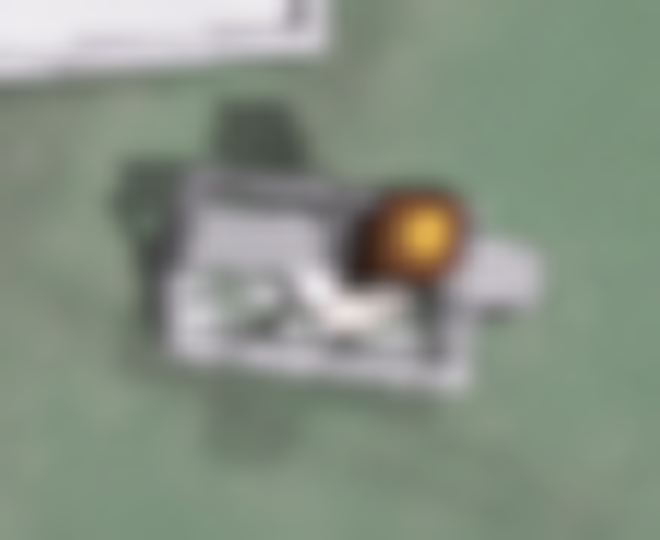

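```bash
cat >> h.py <<'E'
np.set_printoptions(precision=4,suppress=True)
def quat(yaw,flip=1):
    j=flip*np.array([-np.sin(yaw),np.cos(yaw),0]);y=np.array([0,0,-1.]);M=np.stack([j,y,np.cross(j,y)],1)
    q=R.from_matrix(M).as_quat();return [q[3],q[0],q[1],q[2]]
E
python3 - <<'E'
from h import *
s=lambda x,y:pz("side",x/5.4+285,y/5.4+290,.034)
for a,b in(((70,360),(135,500)),((135,500),(245,470)),((70,360),(145,342))): 
    d=s(*b)-s(*a);print(s(*a),s(*b),np.arctan2(d[1],d[0]))
t=lambda x,y:pz("top",x/12+355,y/12+250,.034)
d=t(170,355)-t(465,385);print(t(170,355),t(465,385),np.arctan2(-d[0],d[1]))
for f in(1,-1):
  for yaw,p in((-.1,[.412,-.147,.33]),(.066,[.4,.005,.3]),(.066,[.479,.0072,.3]),(.066,[.567,.01,.25]),(.066,[.567,-.11,.19])): print(f,bot.solve_ik(p,quat(yaw,f)))
print(bot.solve_ik([.198,.513,.40],bot.read_tool_rot()),bot.grip_depth)
E
```

```text
[ 0.3991 -0.1262  0.034 ] [ 0.3939 -0.1738  0.034 ] -1.6790551608794306
[ 0.3939 -0.1738  0.034 ] [ 0.4217 -0.1781  0.034 ] -0.15509900701840015
[ 0.3991 -0.1262  0.034 ] [ 0.4185 -0.1297  0.034 ] -0.18030338821290695
[ 0.3976 -0.1187  0.034 ] [ 0.3916 -0.1693  0.034 ] -0.11700166844826619
1 [-0.5118  0.0625 -0.2705  1.2378  0.     -0.4118]
1 [-0.1725  0.0007 -0.4106  1.1595  0.     -0.2385]
1 [-0.1392  0.1545 -0.2413  1.1751  0.     -0.2052]
1 [-0.1125  0.3467 -0.1143  1.1098  0.     -0.1785]
1 [-0.3194  0.4063 -0.1833  0.9812  0.     -0.3854]
-1 [-0.5118  0.0625 -0.2705  1.2378  0.      2.7298]
-1 [-0.1725  0.0007 -0.4106  1.1595  0.      2.9031]
-1 [-0.1392  0.1545 -0.2413  1.1751  0.      2.9364]
-1 [-0.1125  0.3467 -0.1143  1.1098  0.      2.9631]
-1 [-0.3194  0.4063 -0.1833  0.9812  0.      2.7562]
[ 1.0682  0.2788  0.1662  1.4583 -0.      1.436 ] 0.0187
```

```bash
python3 - <<'E'
from h import *
bot.move_linear([.198,.513,.40],speed=.3)
bot.move_pose([.412,-.147,.30],quat(-.11))
bot.set_gripper(.5)
bot.move_linear([.412,-.147,.17],speed=.2)
snap("side","pics/s3.png",(230,230,400,410),3.2)
snap("top","pics/t3.png",(320,200,450,310),4)
print(bot.read_clock(),bot.read_position())
E
```

```text
5.3833 [ 0.413  -0.1476  0.1713]
```

View pics/s3.png

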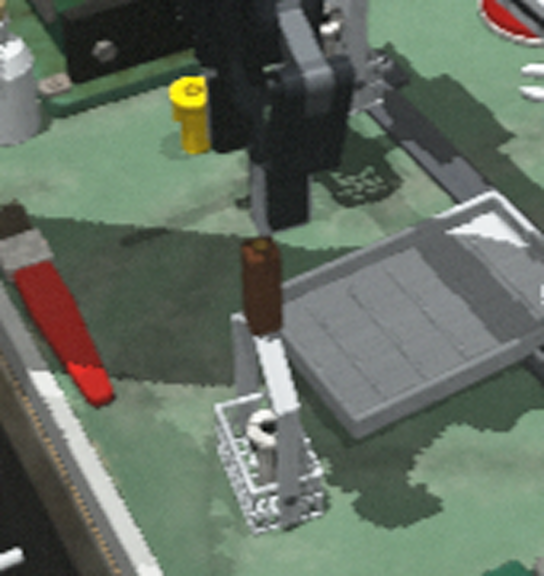

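The image shows the fingers standing either side of the grip (about (260,240) in the crop), aligned. I'll descend and grasp.

```bash
python3 - <<'E'
from h import *
print(bot.move_linear([.412,-.147,.104],speed=.08,until_force=6),bot.read_position())
bot.set_gripper(0,grasp_force=40); w=bot.read_gripper_width()
print("w",w*85,bot.read_position(),bot.read_tool_rot(), bot.read_ft_force())
bot.move_linear([.412,-.147,.195],speed=.1)
print(bot.read_ft_force(),bot.read_gripper_width()*85,bot.read_position())
snap("side","pics/s4.png",(230,230,400,410),3.2)
snap("top","pics/t4.png",(320,200,450,310),4)
print(bot.read_clock())
E
```

```text
False [ 0.4124 -0.1472  0.1044]
w 13.685635939326515 [ 0.4123 -0.1469  0.1045] [-0.5265  0.5269  0.4721 -0.4715] [0.0072 0.9702 4.2768]
[ 0.3688  0.3744 -2.2258] 13.310799944361486 [ 0.4115 -0.1468  0.1944]
7.875
```

View pics/s4.png

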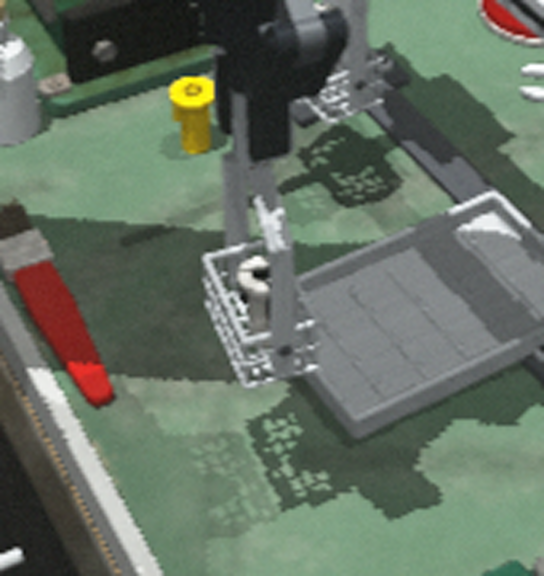

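Basket lifted upright with the collet in it (crop (258,290)). I'll carry it in front of the hook tip and check.

```bash
python3 - <<'E'
from h import *
bot.move_linear([.388,.001,.1935],speed=.09,rotation=quat(.066))
bot.wait(.3)
print(bot.read_position(),bot.read_ft_force(),bot.read_clock())
snap("side","pics/s5.png",(200,130,380,330),3)
snap("top","pics/t5.png",(240,150,400,290),4)
E
```

```text
[0.388  0.0008 0.1935] [ 0.3148  0.0273 -1.471 ] 9.9917
```

View pics/s5.png

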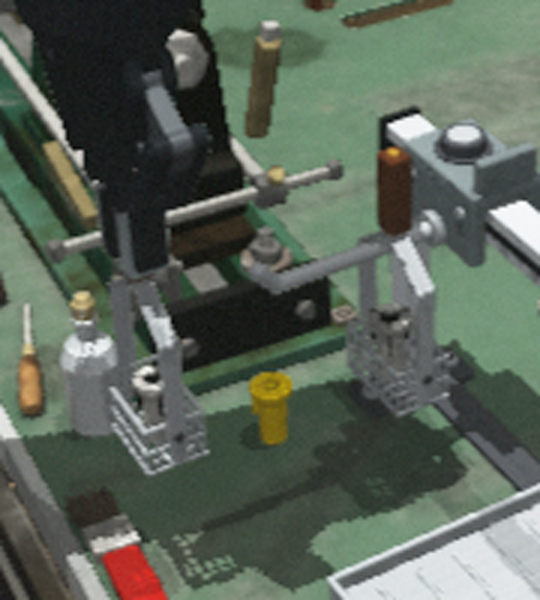

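View pics/t5.png

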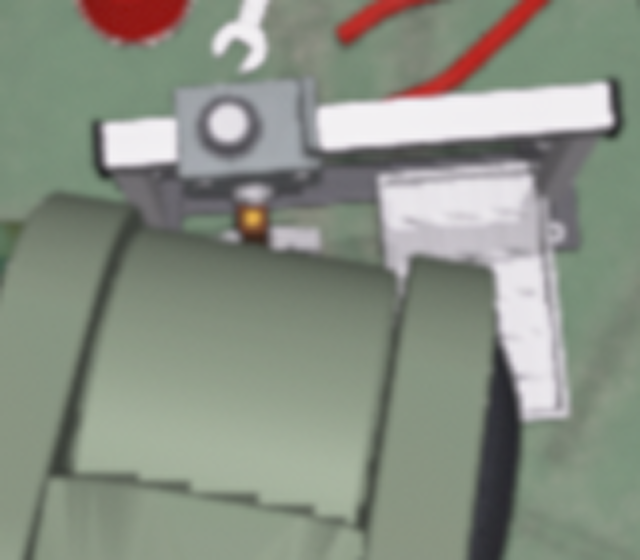

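```bash
python3 - <<'E'
from h import *
print("sym",proj("side",[.388,.001,.109])) 
print(bot.move_linear([.479,.0072,.1935],speed=.06,until_force=5),bot.read_position(),bot.read_ft_force())
bot.wait(.3)
snap("side","pics/s6.png",(200,130,380,330),3)
print(bot.read_ft_force(),bot.read_clock())
E
```

```text
sym [250.8101 264.1966]
False [0.4787 0.0072 0.1935] [-1.1006 -0.3616 -1.0348]
[-0.635   1.082  -0.6333] 12.1083
```

View pics/s6.png

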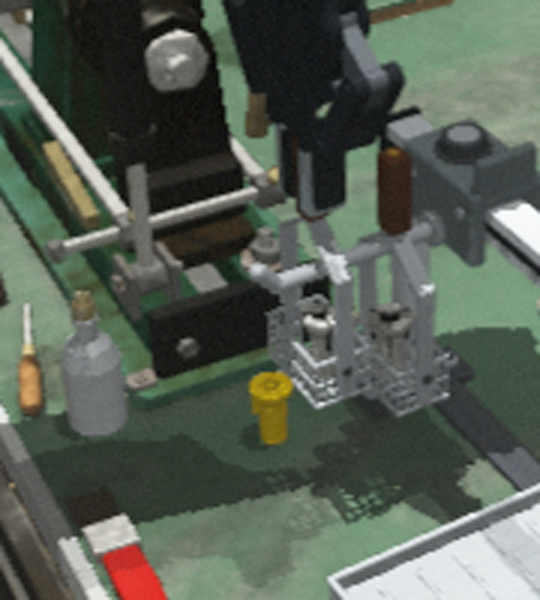

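The arm passes between the two bail legs (crop (290,270) and (345,280)), basket 1 undisturbed. Lower onto the arm.

```bash
python3 - <<'E'
from h import *
print(bot.move_linear([.479,.0072,.1645],speed=.03,until_force=2.5),bot.read_position(),bot.read_ft_force(),bot.read_clock())
snap("side","pics/s7.png",(200,130,380,330),3)
E
```

```text
True [0.4787 0.0074 0.1681] [0.268  0.6986 2.9972] 12.8917
```

View pics/s7.png

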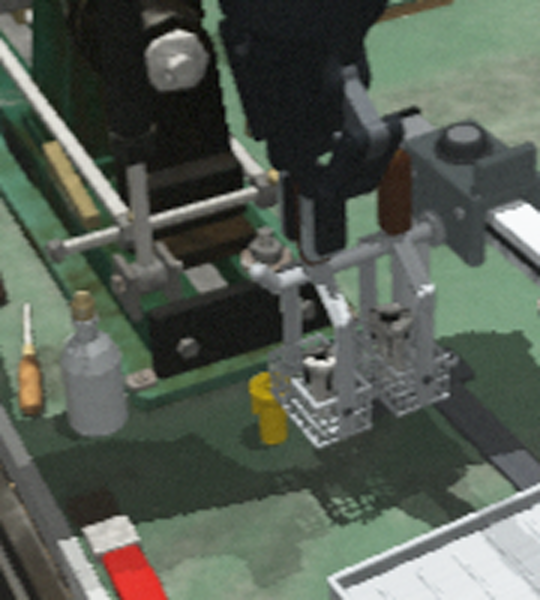

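Contact at 0.168 as predicted; the ridge rests on the arm. Release and withdraw.

```bash
python3 - <<'E'
from h import *
bot.set_gripper(.4)
bot.wait(.2)
print(bot.read_ft_force())
bot.move_linear([.4787,.0074,.27],speed=.08)
bot.move_linear([.44,-.15,.30],speed=.25)
bot.set_gripper(0)
snap("side","pics/s8.png",(200,130,380,330),3)
snap("top","pics/t8.png",(240,150,400,290),4)
print(bot.read_clock())
for n in("top","side"):
  for t in ("catch_top","hook"): print(n,t,[(d["bbox"],round(d["confidence"],2)) for d in bot.search_frame(n,t)])
E
```

```text
[-0.3712  0.5082 -0.2031]
16.2417
top catch_top [([280.1, 167.6, 43.7, 83.1], 0.74)]
top hook [([282.6, 166.4, 40.8, 84.2], 0.58)]
side catch_top [([291.9, 184.8, 29.8, 90.5], 0.75), ([344.9, 174.2, 17.4, 8.5], 0.74)]
side hook [([285.9, 171.6, 95.0, 56.1], 0.91)]
```

View pics/s8.png

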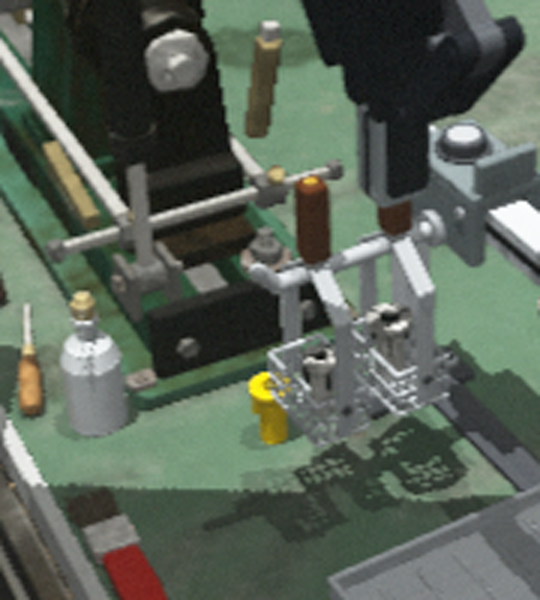

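View pics/t8.png

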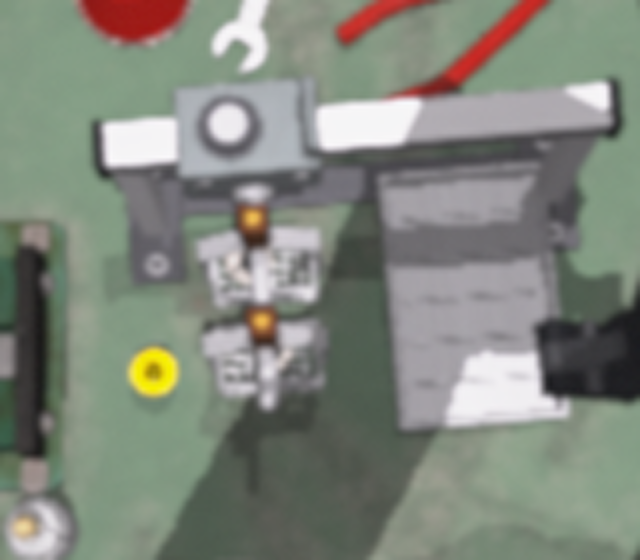

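Both baskets hang with collets inside (side crop (320,365), (390,325)); grips about 41 mm apart; button at top crop (228,126). Now press the catch.

```bash
python3 - <<'E'
from h import *
q=quat(.066)
bot.move_linear([.5665,.0125,.29],speed=.2,rotation=q)
bot.move_linear([.5665,.0125,.207],speed=.1)
print(bot.read_ft_force(),bot.read_position())
print(bot.move_linear([.5665,.0125,.184],speed=.015,until_force=9),bot.read_position(),bot.read_ft_force(),bot.read_clock())
snap("side","pics/s9.png",(240,100,440,300),3)
E
```

```text
[0.9083 0.1082 0.7774] [0.567  0.0124 0.2077]
True [0.5665 0.0125 0.1881] [-1.2103  1.2347  4.1554] 19.7917
```

View pics/s9.png

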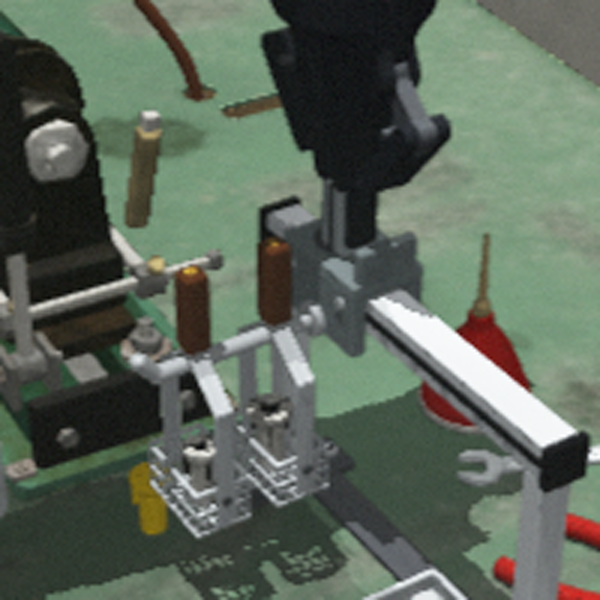

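```bash
python3 - <<'E'
from h import *
u=np.array([np.sin(.067),-np.cos(.067),0]); p0=np.array([.5665,.0125,.1873])
bot.move_linear(p0,speed=.01); print(bot.read_position(),bot.read_ft_force())
print(bot.move_linear(p0+u*.04,speed=.03,until_force=10),bot.read_position(),bot.read_ft_force(),bot.read_clock())
snap("side","pics/s10.png",(240,100,440,300),3)
E
```

```text
[0.5665 0.0125 0.188 ] [-2.4053 -0.174   7.2878]
False [ 0.5692 -0.0275  0.188 ] [-2.31    0.4626  6.7796] 21.575
```

View pics/s10.png

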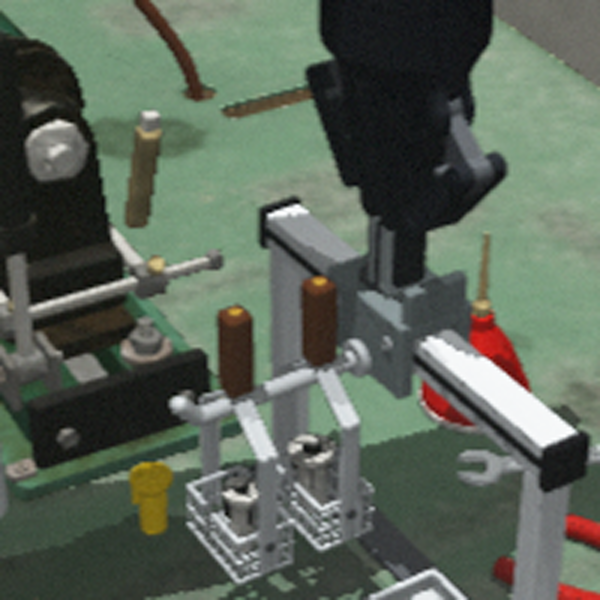

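The trolley follows, with both baskets steady at crop (235,350) and (318,320). Continue to the end stop.

```bash
python3 - <<'E'
from h import *
u=np.array([np.sin(.067),-np.cos(.067),0]); p0=np.array([.5665,.0125,.1873])
print(bot.move_linear(p0+u*.095,speed=.035,until_force=12),bot.read_position(),bot.read_ft_force())
print(bot.move_linear(p0+u*.140,speed=.02,until_force=6),bot.read_position(),bot.read_ft_force(),bot.read_clock())
snap("side","pics/s11.png",(240,100,440,300),3)
E
```

```text
False [ 0.5729 -0.0824  0.188 ] [-2.1062  0.2712  6.8377]
True [ 0.5753 -0.1083  0.1877] [0.0702 1.4952 3.7629] 24.7083
```

View pics/s11.png

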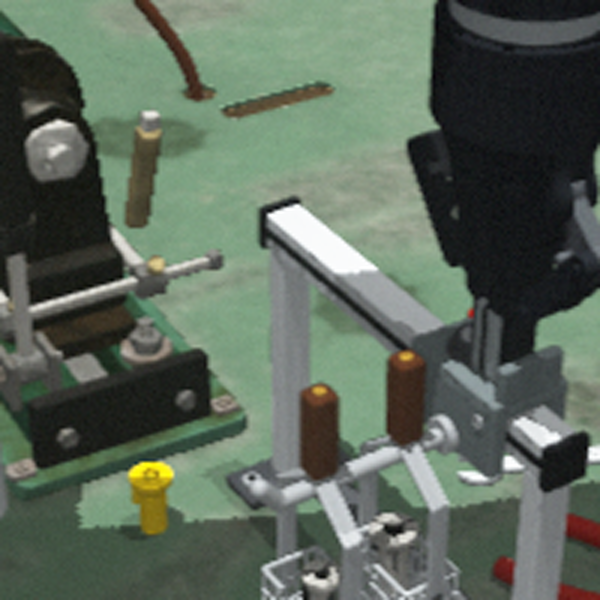

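```bash
python3 - <<'E'
from h import *
f=lambda x,y,z:pz("side",x/3+240,y/3+100,z)
for z,a,b in((.163,(142,362),(258,482)),(.204,(192,272),(319,389)),(.204,(275,245),(404,356))):
    print(f(*b,z)-f(*a,z),np.linalg.norm(f(*b,z)-f(*a,z)))
u=np.array([np.sin(.067),-np.cos(.067),0]); p=np.array(bot.read_position())
print(p,bot.move_linear(np.r_[(p+u*.012)[:2],.1873],speed=.012,until_force=9),bot.read_position(),bot.read_ft_force(),bot.read_clock())
snap("side","pics/s12.png",(240,100,440,300),3)
snap("top","pics/t12.png",(240,150,400,290),4)
E
```

```text
[ 0.0073 -0.1049  0.    ] 0.10515920424352779
[ 0.0079 -0.1078 -0.    ] 0.10806763666116406
[ 0.0071 -0.1066  0.    ] 0.1068217409659998
[ 0.5753 -0.1083  0.1877] True [ 0.5753 -0.1082  0.1877] [0.2452 1.5597 3.5657] 25.2
```

View pics/s12.png

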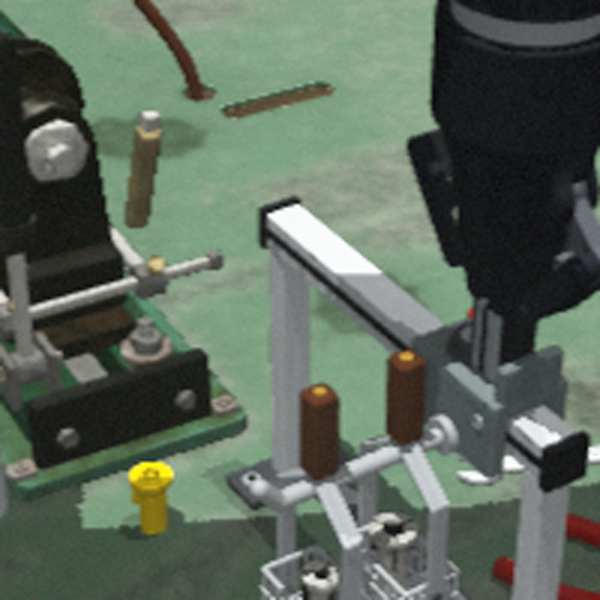

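Firm stop reached (no further travel at 9 N, hook moved ≈107–111 mm). Lift straight up and check that the catch springs up.

```bash
python3 - <<'E'
from h import *
p=np.array(bot.read_position())
bot.move_linear([p[0],p[1],.215],speed=.03)
bot.move_linear([p[0],p[1],.30],speed=.12)
bot.move_linear([.48,-.28,.32],speed=.2)
bot.wait(.3)
snap("side","pics/s13.png",(240,130,440,330),3)
snap("top","pics/t13.png",(260,150,420,290),4)
print(bot.read_clock())
for n in("top","side"): print([(d["bbox"],round(d["confidence"],2)) for d in bot.search_frame(n,"catch_top")])
E
```

```text
28.7583
[]
[([393.0, 208.5, 17.2, 9.7], 0.66)]
```

View pics/s13.png

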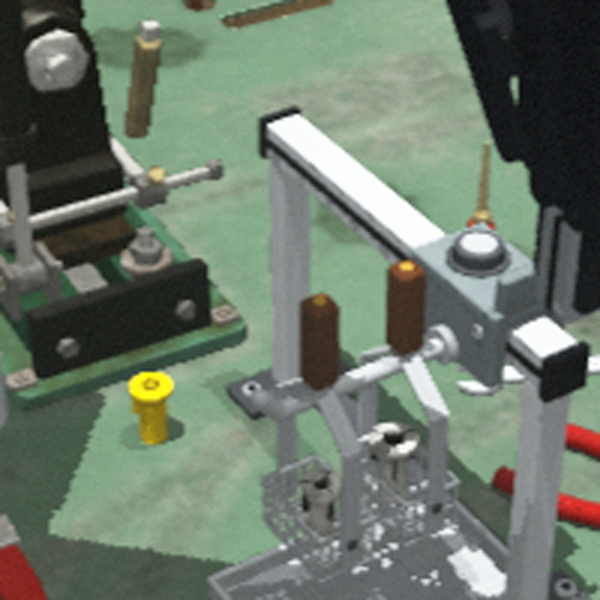

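View pics/t13.png

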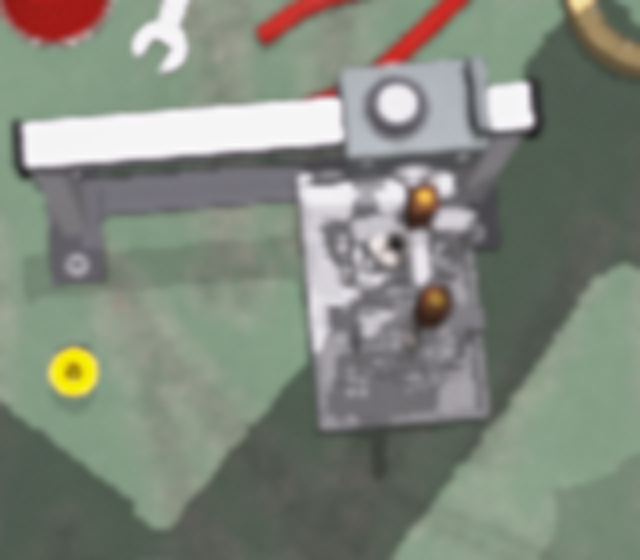

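```bash
python3 - <<'E'
from h import *
a=pz("top",297,181.5,.195);b=pz("top",359.25,176,.195);print("shift up",b-a,np.linalg.norm(b-a))
b0=pz("top",359.25,176,.1905);print("shift if down",b0-a,np.linalg.norm(b0-a))
u=np.array([np.sin(.067),-np.cos(.067),0]); c=np.array([.566,.0205,.195])
for d,dz in((.108,0),(.11,0),(.112,0),(.11,-.0045)): print(d,dz,proj("side",c+u*d+[0,0,dz])-proj("side",c))
A=cv2.resize(cv2.imread("pics/s8.png"),None,fx=1,fy=1)[110:180,425:540]
B=cv2.imread("pics/s13.png")[210:300,400:560]
cv2.imwrite("pics/cmp.png",np.hstack([cv2.resize(A[:,:],(0,0),fx=3.,fy=3.),cv2.resize(B[:70],(0,0),fx=2.8125,fy=3)]))
E
```

```text
shift up [ 0.0084 -0.1105  0.    ] 0.11085924420419589
shift if down [ 0.0096 -0.111  -0.0045] 0.1114674148931799
0.108 0 [43.8678 35.499 ]
0.11 0 [44.7538 36.2159]
0.112 0 [45.6427 36.9353]
0.11 -0.0045 [44.5623 38.9371]
```

View pics/cmp.png

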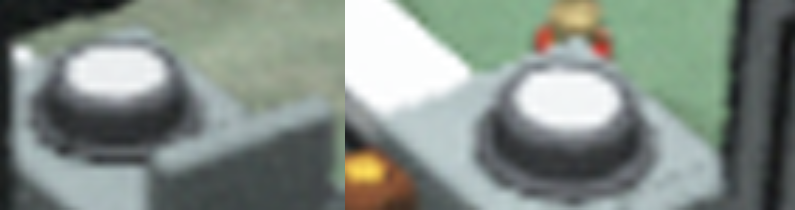

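The button stands as high as before the slide. It shifted by (45, 35) px in the side view, against a predicted (44.8, 36.2) if up and (44.6, 38.9) if down, and by 111 mm in the top view. One last look at the whole scene.

```bash
python3 - <<'E'
from h import *
snap("side","pics/s14.png")
E
```

```text
(no output)
```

View pics/s14.png

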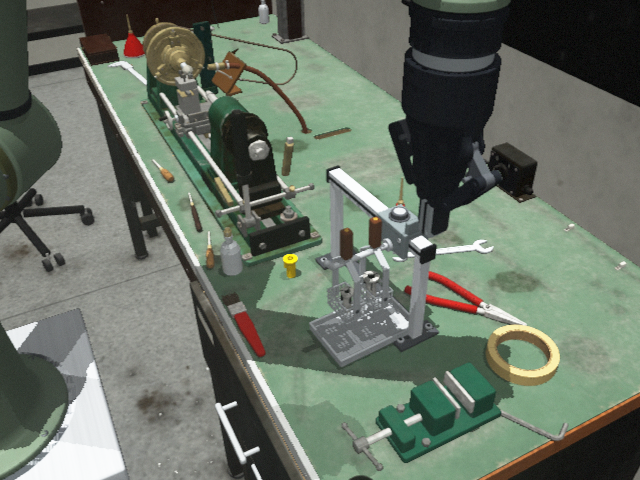

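The bottle stands at (231,250), both baskets hang over the tray at (347,270) and (375,255), and the gripper touches nothing.

```bash
python3 -c "
from cell import bot
print(bot.read_clock(),bot.close_job())"
```

```text
the job is handed in; nothing more can be done
28.9083 None
```

I hung the bench basket, collet inside, on the outer part of the hook in front of the first basket. Then I held the thumb catch down and slid the trolley to the drip-tray end stop, lifted off, and handed the job in at 28.9 s.

**What the last checks showed:**
- **Trolley and catch:** the button moved about 111 mm in the top view, and its side-view position and height match "sprung up". I did not press or push the trolley afterwards to test the lock.
- **Baskets and bottle:** both baskets hang over the tray with their collets in, the bottle stands where it was, and the gripper is clear of everything.

**What disagreed or failed:**
- **Slide distance:** before I lifted off, the side view alone gave 105–108 mm for the slide. The firm stop and the top view point to about 110–111 mm.
- **Finger slip:** the fingers slipped about 10 mm on the button during the slide, which the room in front of the ledge allowed for.
- **Grip spacing:** the grips are about 41 mm apart by the picture after hanging, only just over the 40 mm minimum.
- **Detection:** the network did not find the catch in the final top view, so I read its position from the picture by eye.

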